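# Snap the sign panel onto its stand

## Task

Slide the tall blank sign panel (the one with the square cap under it) straight up out of the slotted wooden rack, and set its cap over the stud of the steel stand, with the panel running along the long side of the stand's foot. Press it down until it clicks past the stud's beads and is fully home, then keep pressing: finish while still gripping the panel and pushing it down firmly, about a kilogram's push. Leave the two low dividers in the rack and do not push the other things on the counter about.

Things in the scene. Friction and masses are not known exactly. Their poses are not given: they have to be found in the camera images.
- panel_grip (a point): Centre of the grip rail on the top edge of the sign panel (upright, plain grey). The rail is 10 mm thick (x), 60 mm long (y), 18 mm high. Axes: x is the panel's thickness (close the fingers along x), y its width, z up. The mouth of the panel's cap is 86 mm straight below this point. Symmetric under a half turn about z.
- sign_panel: The sign panel: plate 5 mm thick (x), 100 mm wide (y), 95 mm tall in all, about 0.12 kg. Under its middle a hollow snap cap 29 mm (x) by 36 mm (y), 30 mm high, open below; the plate beside the cap ends 8 mm above the cap's mouth. Origin: centre of the cap's mouth, its lowest level; axes as panel_grip.
- rack_centre (a point): Centre of the rack's floor, 8 mm above the counter. Axes: x across the slots, y along the plates' width, z up. Wooden rack 122 mm (x) by 136 mm (y), fixed; side walls to 40 mm above the floor with three pairs of upright grooves at x = -34, 0, +34 mm; the plates stand on the floor, edges in the grooves (2 mm play each side).
- rack: The slotted rack; origin under its centre, on the counter. The sign panel may be in any of the three slots. It is out of the grooves once raised 34 mm, and its cap passes over the dividers once raised 50 mm. Around the work: a white paper sorter 240 mm high at y below -0.25 m (x 0.43 to 0.78), and a wall shelf from x = 0.58 m on, its underside 0.65 m above the counter.
- stud_seat (a point): Centre of the stud's foot on the stand's boss, 20 mm above the counter: the cap's mouth rests here when home. Axes: x across, y along the foot plate's long side (70 x 110 mm), z up; half turn is the same. Round stud 18 mm thick, 24 mm high, tip tapered to 9 mm: the cap fits with about 1 mm play, guided from up to 4 mm off. The panel's y must lie along the stand's y.
- stand: The fixed steel stand; origin under its centre on the counter, axes as stud_seat. Two sprung beads stick out of the stud at +y and -y, 13 mm above stud_seat. They resist ridges in the cap from about 14 mm above home, with a peak near 10 N; at about 9 mm above home the resistance drops away (the click), they then pull the cap down until about 3 mm, and it comes home on the hard boss.
- divider_1: Low plain grey plate 5 mm (x) by 100 mm (y) by 48 mm high, standing in the rack, to be left there; origin at the centre of its lower edge. Its top is 47 mm lower than the top of the sign panel.
- divider_2: A second low plate just like divider_1, to be left in the rack.
- padlock: Brass padlock 64x42x19 mm lying loose near the stand, to be left alone.
- clip_tin: Round tin 64 mm across and 28 mm high, loose, on the far side of the stand, to be left alone.
- marker_0: Marker pen 134 mm long, 19 mm high, lying loose between rack and stand, to be left alone.
- stapler: Desk stapler 155 mm long, 47 mm high, loose behind the work, to be left alone.
- box_cutter: Box cutter 176 mm long, 18 mm high, lying loose at the left end of the counter, to be left alone.
- pen_1: Pen 145 mm long, 9 mm high, lying loose behind the work, to be left alone.
- calculator: Desk calculator 116x67x15 mm, loose at the front right, in front of the paper sorter, to be left alone.
- correction_roller: Correction roller 92 mm long, 15 mm high, loose at the front right, in front of the paper sorter, to be left alone.

How it is judged:
By the outcome, as a careful person would: the job done as asked, in the order asked, and still so for the second after the job is handed in, while the arm keeps its last pose, push and grip.
It also fails if it takes over 56 s, if anything falls off the work surface, if the arm or the gripper's body presses on something with over 40 N, if the wrist force passes 120 N, or if a joint passes its speed limit or range.

## Robot

A 6-joint arm with a two-finger parallel gripper is mounted at the origin on a cart in front of the work surface, level with it; the furniture and walls round the work are solid. World frame = base frame: x ahead of the robot, y to its left, z up, the work surface at z = 0. Lengths are in mm, angles in degrees, forces in N, time in s.
With the tool pointing down it reaches from about 300 to 850 mm from the base axis. Payload 4.2 kg.
Tool frame: the origin (TCP) lies between the finger pads; the fingertips stand 25 mm ahead of it and the grasp point (between the pads) lies 6 mm ahead of it; x points along the fingers, y is the direction in which the jaws open and shut, and the axes are right-handed (so a half turn about x gives the same grasp; the last joint's range is limited). The gripper opens to 91 mm and grips with 3 to 60 N. Pads are 32 mm wide; open, the fingers measure 118 mm over their backs; the gripper's body (76 mm by 178 mm) begins 60 mm behind the grasp point.
Start: joints at [-68.354, 18.312, 89.639, -0, 72.044, -1.146], TCP at [222.754, -530.114, 238.976] pointing down, gripper open.
Joint ranges: [-177.97, 177.97], [-48.28, 115.42], [12.27, 149.76], [-77.06, 257.06], [2.81, 150.46], [-146.56, 146.56]. Speed limits (degrees/s): [147.25, 147.25, 180, 180, 180, 180].

## Interface

Orientations are given as [roll, pitch, yaw] about the fixed x, y, z axes, in that order (R = Rz(yaw) Ry(pitch) Rx(roll)).
In Python, from workcell import env gives the robot as it stands.
- The arm moves only by the tool jog_arm, never from a script. Its argument "plan" is one flat list of numbers, 4 for each row, row after row: the shift along the tool's x, y, z in cm, then the turn about the tool's x in units of 6 degrees (1.0 is 6 degrees). In form: [tx, ty, tz, turn, tx, ty, tz, turn, ...]. A call has 1 to 12 rows; each row shifts and turns the commanded pose from where the row before left it, along the tool's axes as they then stand; what a row does not reach is not made up. A row lasts 1/12 s, in which the tool goes at most 41.7 mm and 7.16 degrees, less where a joint would pass 70% of its speed; a pose out of reach is approached as far as the arm can. A call with a gripper value outside its range is refused whole. "claw" is the finger opening in cm, from 0 to 9.12, set as the call begins (left out, the last holds). The fingers move at their own pace and stop on an object; "newtons" is the grip in N (left out, the last holds). Time passes only in rows, so rows that do not move let the fingers close. It gives the time, the measured TCP pose, the force and the opening at its end, in the units of the state.
- env.state(): the state, without advancing time (a new reading comes with each control period).
- env.grab_frame(name): name is "scene" or "top" or "wrist"; returns the picture (420x560x3 uint8, red, green, blue); there is no depth.
- env.calibration(name): a dict with "vertical_fov" (degrees; the focal length in pixels is half the picture's height over the tangent of half this angle, whatever the lens; pixels are square), "cx", "cy" (the principal point, pixels), "origin" and "orientation" of the camera in the world; the wrist camera has in their place "T_tool_cam" (4x4, takes a point from camera to tool coordinates, whose origin is the TCP and whose axes are the tool frame's). Camera axes: x right, y down, z forward; pixel columns grow to the right and rows downward; lengths in mm; the calibration is good to about 2 mm. A picture is of the moment at which its call begins: read the wrist's pose just before it. calibration takes no time and is no camera call.
- env.job_done(): hands the job in, once; it reports no verdict.
The state is a dict: "time_s": time; "qpos": joint angles; "qvel": joint speeds; "effort": joint torques, N m; "ee_pos": TCP position; "ee_rot": TCP orientation; "force": force on the tool from outside, world axes, zero at the start; "torque": the same for the moment, N m; "gripper_width": finger opening in mm.
Only numpy, scipy, OpenCV 4.12 (cv2) and the standard library are available. Lean on these libraries where they do the work, as an engineer would, in place of code of your own. Each camera call takes 0.05 s, during which the arm holds its last target.

## Working session

There is one attempt and no reset: what is moved stays moved. The work goes in short steps, Python scripts to look and compute and a tool call to move; the robot and the scene stay as the last step left them, time stands still between calls to the robot, and variables do not carry over. Pictures are saved under pics/ and viewed, and the job is handed in when it is done.

Besides the shell and the picture viewer there is one more tool, called after "Call:" as a command line: name --argument value ..., lists and objects as JSON in quotes. jog_arm: Moves the arm, as the interface text tells. Its arguments: {"type":"object","properties":{"plan":{"type":"array"},"claw":{"type":"number"},"newtons":{"type":"number"}},"required":["plan"]}

```bash
mkdir -p pics; ls; python3 - <<'E'
from workcell import env
import cv2
print(env.state())
for n in ("scene","top","wrist"):
    print(n,env.calibration(n))
    im=env.grab_frame(n); cv2.imwrite(f"pics/{n}0.png",im[:,:,::-1])
E
```

```text
pics
{'time_s': 0.0, 'qpos': array([-6.83544216e+01,  1.83514397e+01,  8.97074733e+01,  6.99697955e-04,
        7.20433945e+01, -1.14553704e+00]), 'qvel': array([-0.10764342, -0.03000659, -0.0208161 ,  0.07285834,  0.11067921,
       -0.04686262]), 'effort': array([ 5.87524373e-04, -4.12457621e+01, -2.31973493e+01,  7.28612160e-02,
        4.56265337e-02, -1.54155136e-04]), 'ee_pos': array([ 222.57397486, -529.66719189,  238.11503019]), 'ee_rot': array([-91.51808396,  89.89769037, 111.27281522]), 'force': array([-0.0492445 , -0.34093385,  0.23549   ]), 'torque': array([-0.02133336,  0.00495475, -0.02181729]), 'gripper_width': 91.26900606446708}
scene {'vertical_fov': 50.88860423214031, 'cx': 276.1705357362791, 'cy': 210.50309404689116, 'origin': array([  -7.15194153,  653.98731479, 1161.78894319]), 'orientation': array([-1.40750887e+02, -5.41638932e-02, -1.39343916e+02])}
top {'vertical_fov': 56.257748872339306, 'cx': 280.8750507514785, 'cy': 209.97182846276317, 'origin': array([ 452.22176743,  -52.4631336 , 1249.23005034]), 'orientation': array([-175.21667433,    1.83764024,  -90.6436168 ])}
wrist {'vertical_fov': 61.79593325530027, 'cx': 286.256809082491, 'cy': 211.26102947619012, 'T_tool_cam': array([[ 1.79757039e-04, -2.56888011e-01,  9.66441161e-01,
        -1.45671342e+02],
       [ 9.99998900e-01, -1.37655908e-03, -5.51899471e-04,
        -9.98576042e-02],
       [ 1.47213972e-03,  9.66440197e-01,  2.56887481e-01,
        -7.27734155e+01],
       [ 0.00000000e+00,  0.00000000e+00,  0.00000000e+00,
         1.00000000e+00]])}
```

View pics/scene0.png

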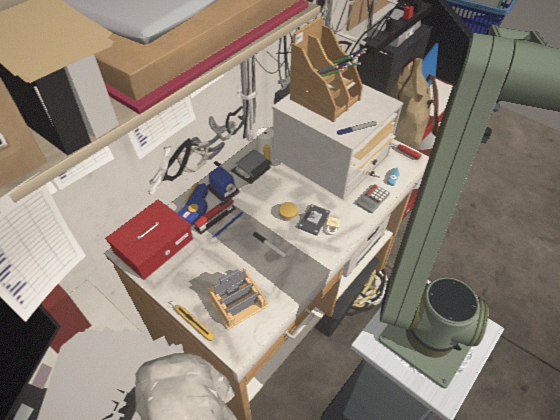

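View pics/top0.png

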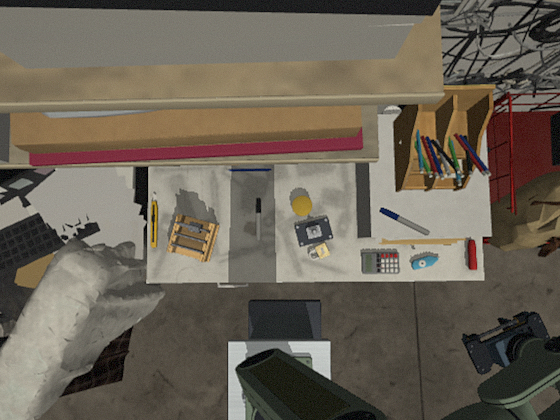

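View pics/wrist0.png

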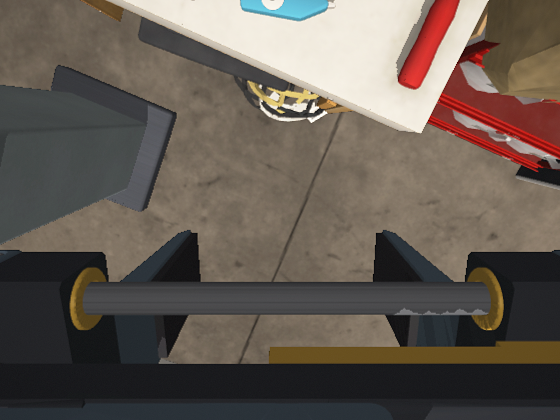

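The top view shows the rack near (194,237), marker at (258,218), stand at (313,232), tin at (302,203) and padlock at (318,251). I'll zoom in on these.

```bash
cat > h.py <<'E'
import numpy as np, cv2
from scipy.spatial.transform import Rotation as R
from workcell import env
def cam(n,st=None):
    c=env.calibration(n); f=210/np.tan(np.radians(c['vertical_fov']/2))
    K=np.array([[f,0,c['cx']],[0,f,c['cy']],[0,0,1]])
    if n=='wrist':
        Rt=R.from_euler('xyz',st['ee_rot'],degrees=True).as_matrix()
        T=c['T_tool_cam']; return K,Rt@T[:3,:3],Rt@T[:3,3]+st['ee_pos']
    return K,R.from_euler('xyz',c['orientation'],degrees=True).as_matrix(),np.array(c['origin'])
def ray(C,uv,z):
    K,Rw,o=C; d=Rw@np.linalg.solve(K,np.array([uv[0],uv[1],1.])); return o+d*(z-o[2])/d[2]
def proj(C,p):
    K,Rw,o=C; q=K@(Rw.T@(np.asarray(p,float)-o)); return q[:2]/q[2]
E
python3 - <<'E'
import cv2
from h import *
a=cv2.imread('pics/top0.png'); b=cv2.imread('pics/scene0.png')
def crop(im,x,y,w,h,s): return cv2.resize(im[y:y+h,x:x+w],None,fx=s,fy=s,interpolation=cv2.INTER_NEAREST)
cv2.imwrite('pics/c1.png',crop(a,140,180,100,75,8))
cv2.imwrite('pics/c2.png',crop(a,270,185,100,75,8))
cv2.imwrite('pics/c3.png',crop(b,190,260,100,75,8))
C=cam('top')
for n,uv,z in (('rack',(194,237),20),('stand',(313,232),20),('marker',(258,218),10)): print(n,ray(C,uv,z))
E
```

```text
rack [474.05272942 260.20783073  20.        ]
stand [ 485.23642593 -113.64743184   20.        ]
marker [531.90239273  58.91109134  10.        ]
```

View pics/c1.png

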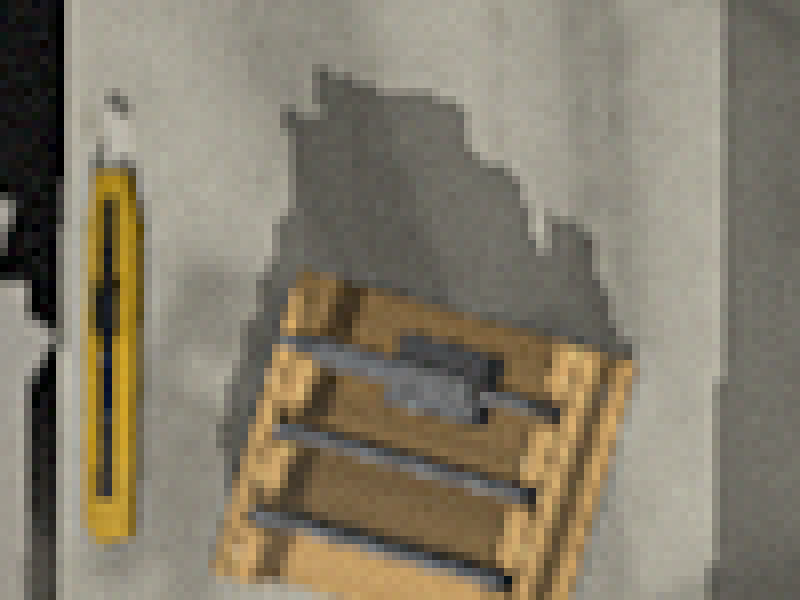

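View pics/c2.png

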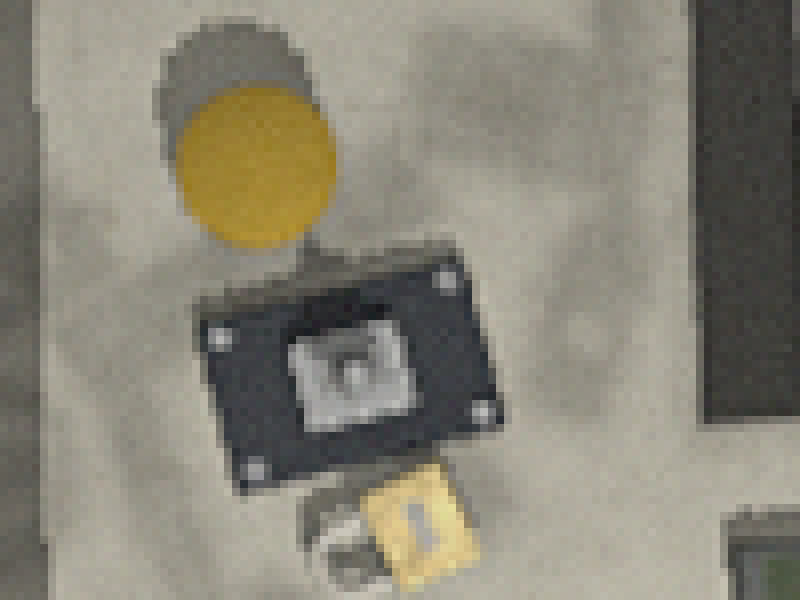

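View pics/c3.png

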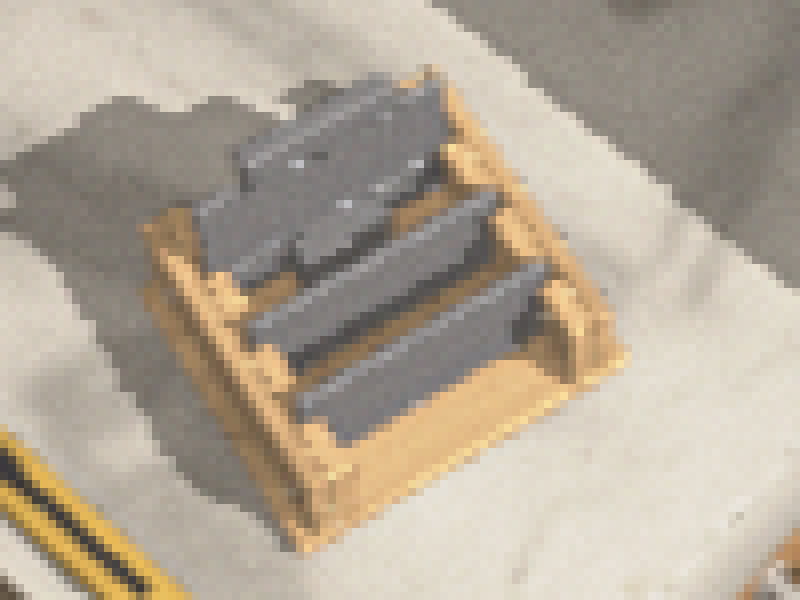

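```bash
python3 - <<'E'
from h import *
C=cam('top'); np.set_printoptions(precision=1,suppress=True)
f=lambda x,y,o:((x/8)+o[0]-.5,(y/8)+o[1]-.5)
o1=(140,180);o2=(270,185)
for (p,q,z) in (((280,425),(530,495),56),((255,513),(510,583),56),((390,383),(485,405),103),((280,343),(560,410),85)):
    a=ray(C,f(*p,o1),z);b=ray(C,f(*q,o1),z);print(a,b,(a+b)/2,np.linalg.norm(b-a),np.degrees(np.arctan2((b-a)[1],(b-a)[0])))
cs=[ray(C,f(*p,o2),6) for p in ((198,325),(460,262),(503,425),(242,492))]
print(np.array(cs),np.mean(cs,0))
bs=[ray(C,f(*p,o2),20) for p in ((290,343),(400,320),(415,405),(308,430))];print(np.array(bs),np.mean(bs,0))
for i,j in ((0,1),(3,2)):
  d=cs[j]-cs[i];print(np.degrees(np.arctan2(d[1],d[0])),np.linalg.norm(d)); d=bs[j]-bs[i];print(np.degrees(np.arctan2(d[1],d[0])))
st=env.state();print(R.from_euler('xyz',st['ee_rot'],degrees=True).as_matrix())
E
```

```text
[487.5 311.3  56. ] [459.7 214.9  56. ] [473.6 263.1  56. ] 100.3668423133365 -106.08121217127153
[454.  320.6  56. ] [426.4 222.4  56. ] [440.2 271.5  56. ] 102.00312824855146 -105.70815444783713
[501.  256.3 103. ] [492.5 221.1 103. ] [496.8 238.7 103. ] 36.235856223698796 -103.5897326004647
[517.3 302.8  85. ] [490.9 197.3  85. ] [504.1 250.   85. ] 108.78365789846917 -104.01331259505552
[[ 508.1  -55.5    6. ]
 [ 531.6 -159.3    6. ]
 [ 467.2 -174.8    6. ]
 [ 442.1  -71.9    6. ]] [ 487.2 -115.4    6. ]
[[ 499.9  -91.3   20. ]
 [ 508.4 -134.3   20. ]
 [ 475.2 -139.5   20. ]
 [ 466.   -97.7   20. ]] [ 487.4 -115.7   20. ]
-77.19908668352979 106.44220278825297
-78.90051402833667
-76.2899315650175 105.93859498635658
-77.54037637555157
[[-0.   0.4 -0.9]
 [ 0.  -0.9 -0.4]
 [-1.  -0.  -0. ]]
```

```bash
cat >> h.py <<'E'
def head():  # heading of tool y, state
    st=env.state(); M=R.from_euler('xyz',st['ee_rot'],degrees=True).as_matrix()
    return st,M,np.degrees(np.arctan2(M[1,1],M[0,1]))
def rows(p0,h0,p1,h1,n):
    """n equal rows from pose (pos, jaw heading) to pose; vertical tool"""
    p0=np.array(p0,float);p1=np.array(p1,float);out=[]
    dh=(h1-h0)/n; d=(p1-p0)/n
    for i in range(n):
        a=np.radians(h0+dh*i); y=np.array([np.cos(a),np.sin(a),0]); z=np.array([y[1],-y[0],0])
        out+= [round(-d[2]/10,2),round(d@y/10,2),round(d@z/10,2),round(-dh/6,2)]
    for k in range(0,n,12): print([float(v) for v in out[4*k:4*k+48]])
E
python3 - <<'E'
from h import *
st,M,h=head();print(h)
rows(st['ee_pos'],h,[505,255,300],-15,24)
E
```

```text
-67.20884940799974
[-0.26, -2.56, -2.35, -0.36, -0.26, -2.47, -2.45, -0.36, -0.26, -2.37, -2.54, -0.36, -0.26, -2.27, -2.63, -0.36, -0.26, -2.17, -2.71, -0.36, -0.26, -2.07, -2.79, -0.36, -0.26, -1.96, -2.87, -0.36, -0.26, -1.85, -2.94, -0.36, -0.26, -1.74, -3.01, -0.36, -0.26, -1.62, -3.07, -0.36, -0.26, -1.51, -3.13, -0.36, -0.26, -1.39, -3.19, -0.36]
[-0.26, -1.26, -3.24, -0.36, -0.26, -1.14, -3.28, -0.36, -0.26, -1.01, -3.32, -0.36, -0.26, -0.89, -3.36, -0.36, -0.26, -0.76, -3.39, -0.36, -0.26, -0.63, -3.42, -0.36, -0.26, -0.5, -3.44, -0.36, -0.26, -0.37, -3.46, -0.36, -0.26, -0.24, -3.47, -0.36, -0.26, -0.11, -3.47, -0.36, -0.26, 0.03, -3.48, -0.36, -0.26, 0.16, -3.47, -0.36]
```

Call:
jog_arm --plan '[-0.26,-2.56,-2.35,-0.36,-0.26,-2.47,-2.45,-0.36,-0.26,-2.37,-2.54,-0.36,-0.26,-2.27,-2.63,-0.36,-0.26,-2.17,-2.71,-0.36,-0.26,-2.07,-2.79,-0.36,-0.26,-1.96,-2.87,-0.36,-0.26,-1.85,-2.94,-0.36,-0.26,-1.74,-3.01,-0.36,-0.26,-1.62,-3.07,-0.36,-0.26,-1.51,-3.13,-0.36,-0.26,-1.39,-3.19,-0.36]'

```text
time_s: 1.15
ee_pos: [364.5, -136.2, 270.3]
ee_rot: [105.4, 90.0, -25.8]
force: [0.6, 1.1, -0.4]
gripper_width: 91.1
```

Call:
jog_arm --plan '[-0.26,-1.26,-3.24,-0.36,-0.26,-1.14,-3.28,-0.36,-0.26,-1.01,-3.32,-0.36,-0.26,-0.89,-3.36,-0.36,-0.26,-0.76,-3.39,-0.36,-0.26,-0.63,-3.42,-0.36,-0.26,-0.5,-3.44,-0.36,-0.26,-0.37,-3.46,-0.36,-0.26,-0.24,-3.47,-0.36,-0.26,-0.11,-3.47,-0.36,-0.26,0.03,-3.48,-0.36,-0.26,0.16,-3.47,-0.36]'

```text
time_s: 2.15
ee_pos: [507.6, 255.5, 301.1]
ee_rot: [-30.9, 90.0, -136.1]
force: [1.1, 0.1, -0.4]
gripper_width: 91.1
```

Call:
jog_arm --plan '[0,0,0,0,0,0,0,0,0,0,0,0]'

```text
time_s: 2.4
ee_pos: [507.0, 253.3, 300.7]
ee_rot: [-29.9, 89.9, -135.2]
force: [0.1, 0.1, -1.1]
gripper_width: 91.3
```

```bash
python3 - <<'E'
from h import *
st,M,h=head();print(st['time_s'],st['ee_pos'],h,M[:,0],st['qpos'])
im=env.grab_frame('wrist'); cv2.imwrite('pics/w1.png',im[:,:,::-1]); np.save('w1.npy',np.r_[st['ee_pos'],st['ee_rot']])
E
```

```text
2.4 [507.04619315 253.28333191 300.72579665] -15.370081845693393 [-0.00137906 -0.00136751 -0.99999811] [ 2.54009947e+01  1.58085486e+01  8.43467540e+01 -3.74595121e-02
  7.99496847e+01  4.07776008e+01]
```

View pics/w1.png

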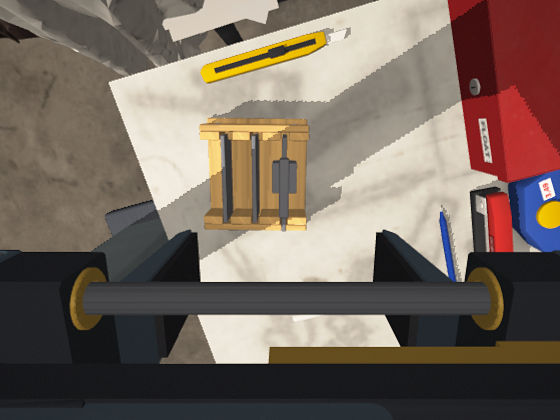

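The wrist view shows the rack at about (255,175), with the panel in the right-hand slot at (285,178), nearly vertical in the image. The dividers are at x=227 and x=255.

```bash
python3 - <<'E'
from h import *
a=cv2.imread('pics/w1.png')
cv2.imwrite('pics/c4.png',cv2.resize(a[110:240,195:320],None,fx=4.6,fy=4.6,interpolation=cv2.INTER_NEAREST))
E
```

```text
(no output)
```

View pics/c4.png

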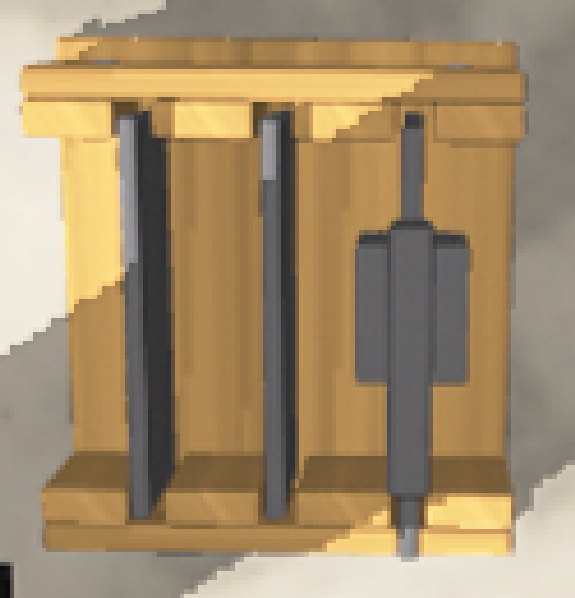

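```bash
python3 - <<'E'
from h import *
np.set_printoptions(precision=1,suppress=True)
w=np.load('w1.npy'); C=cam('wrist',dict(ee_pos=w[:3],ee_rot=w[3:]))
f=lambda x,y:(x/4.6+195-.5,y/4.6+110-.5)
for p,q,z in (((410.5,226),(409,497),103),((127,118),(141,518),56),((268,118),(273,520),56),((390,360),(431,360),103)):
    a=ray(C,f(*p),z);b=ray(C,f(*q),z);print(a,b,(a+b)/2,np.linalg.norm(b-a),np.degrees(np.arctan2((a-b)[1],(a-b)[0])))
st,M,h=head();print(st['time_s'],st['ee_pos'],h)
E
```

```text
[513.8 286.8 103. ] [497.5 229.4 103. ] [505.6 258.1 103. ] 59.66940285886446 74.12047594102219
[454.2 324.1  56. ] [426.8 229.2  56. ] [440.5 276.7  56. ] 98.78838607433211 73.8845078377939
[486.4 315.2  56. ] [458.8 219.8  56. ] [472.6 267.5  56. ] 99.31444044954391 73.85849555743083
[501.8 260.2 103. ] [510.3 257.8 103. ] [506.1 259.  103. ] 8.867476469197637 164.54771268647252
2.45 [507.  252.8 301. ] -15.412834048955466
```

```bash
python3 - <<'E'
from h import *
st,M,h=head()
rows(st['ee_pos'],h,[505.8,257,190],-16,6)
E
```

```text
[1.85, -0.04, -0.06, 0.02, 1.85, -0.04, -0.06, 0.02, 1.85, -0.04, -0.06, 0.02, 1.85, -0.04, -0.06, 0.02, 1.85, -0.04, -0.06, 0.02, 1.85, -0.04, -0.06, 0.02]
```

Call:
jog_arm --plan '[1.85,-0.04,-0.06,0.02,1.85,-0.04,-0.06,0.02,1.85,-0.04,-0.06,0.02,1.85,-0.04,-0.06,0.02,1.85,-0.04,-0.06,0.02,1.85,-0.04,-0.06,0.02,0,0,0,0,0,0,0,0,0,0,0,0]' --claw 6

```text
time_s: 3.2
ee_pos: [506.7, 257.4, 191.7]
ee_rot: [126.8, 89.9, 20.7]
force: [-0.1, -0.4, 0.2]
gripper_width: 59.5
```

```bash
python3 - <<'E'
from h import *
st,M,h=head();print(st['time_s'],st['ee_pos'],h)
im=env.grab_frame('wrist'); cv2.imwrite('pics/w2.png',im[:,:,::-1]); np.save('w2.npy',np.r_[st['ee_pos'],st['ee_rot']])
E
```

```text
3.2 [506.74501199 257.44001318 191.694225  ] -16.14589631310581
```

View pics/w2.png

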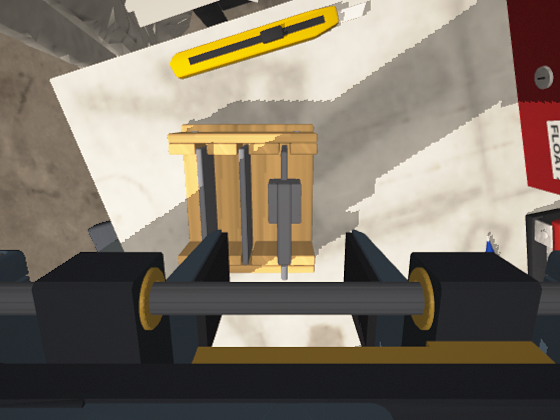

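```bash
python3 - <<'E'
from h import *
a=cv2.imread('pics/w2.png')
cv2.imwrite('pics/c5.png',cv2.resize(a[160:285,225:345],None,fx=4.8,fy=4.8,interpolation=cv2.INTER_NEAREST))
E
```

```text
(no output)
```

View pics/c5.png

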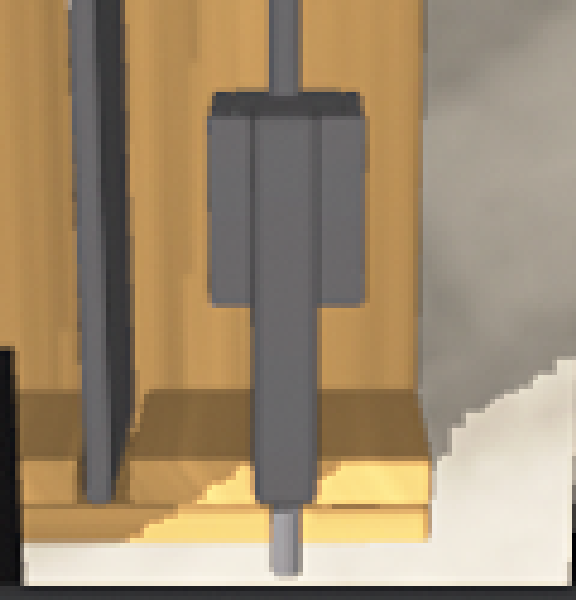

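```bash
python3 - <<'E'
from h import *
a=cv2.imread('pics/w2.png').astype(int).sum(2)//3
print('rows down col 284 / 275');
for r in range(174,190): print(r,a[r,268:300:1])
for r in range(250,282,3): print(r,a[r,272:298])
E
```

```text
rows down col 284 / 275
174 [147 148 147 147 147 145 148 151 151 150 149 149 140  87 102 107 106 104
  94 108 149 146 145 145 145 144 143 142 141 142 143 142]
175 [146 148 147 147 147 145 147 150 151 151 150 150 140  87 101 106 105 104
  95 109 149 146 146 145 145 144 143 142 141 141 142 142]
176 [146 148 148 147 147 145 148 152 152 152 151 150 141  88 101 107 106 104
  95 110 150 147 147 147 146 146 145 144 142 142 143 143]
177 [147 149 150 148 146 146 145 148 150 148 149 149 139  87 101 106 106 105
  96 109 146 145 144 144 143 141 142 141 143 144 144 143]
178 [146 144 138 137 137 134 119 120 122 122 121 120 115  90 101 108 107 105
  96  98 120 117 118 117 118 118 116 122 136 133 133 137]
179 [142 108  61  62  68  76  65  65  64  65  65  65  71  88  98 102 101 101
  90  71  64  66  64  65  65  65  65  68  76  63  61  87]
180 [137  76  67  68  67  66  68  69  68  70  68  68  68  71  73  74  74  73
  72  68  69  68  69  68  69  68  69  68  66  69  67  75]
181 [132  77  67  68  68  67  69  71  69  68  67  68  69  69  68  68  68  69
  69  69  69  68  69  70  70  70  69  68  66  70  68  
[... 1572 characters left out ...]

 106 172 208 206 206 205 204 203]
265 [161 159 157 157 158 159 153 128 125  96  90  98  96  98 101  99 132 129
 133 142 156 147 114 114 115 116]
268 [201 201 201 201 201 201 201 202 195 144 167 164 158 150 123 138 206 203
 201 198 198 198 199 199 199 198]
271 [200 200 200 201 201 200 201 202 198 160 166 164 157 149 122 139 206 204
 202 203 202 203 203 203 203 202]
274 [236 236 237 237 237 237 237 238 232 171 165 165 158 149 122 149 241 236
 235 235 234 233 233 233 233 233]
277 [236 236 235 235 235 235 235 237 232 168 163 164 157 149 121 149 242 235
 234 234 233 232 232 231 231 231]
280 [241 240 239 240 239 239 239 240 241 240 228 214 215 213 219 244 242 240
 240 239 238 237 237 235 235 234]
```

```bash
python3 - <<'E'
from h import *
np.set_printoptions(precision=1,suppress=True)
w=np.load('w2.npy'); C=cam('wrist',dict(ee_pos=w[:3],ee_rot=w[3:]))
a=ray(C,(284.2,183.6),103);b=ray(C,(284.6,264.6),103);print(a,b,(a+b)/2,np.linalg.norm(b-a),np.degrees(np.arctan2((a-b)[1],(a-b)[0])))
c=(a+b)/2
for hh in (-16.0,): rows(w[:3],hh,[c[0],c[1],100],hh,5)
E
```

```text
[514.  286.5 103. ] [497.7 229.7 103. ] [505.9 258.1 103. ] 59.10812081759379 73.96279948800631
[1.83, -0.02, -0.01, -0.0, 1.83, -0.02, -0.01, -0.0, 1.83, -0.02, -0.01, -0.0, 1.83, -0.02, -0.01, -0.0, 1.83, -0.02, -0.01, -0.0]
```

Call:
jog_arm --plan '[1.83,-0.02,-0.01,0,1.83,-0.02,-0.01,0,1.83,-0.02,-0.01,0,1.83,-0.02,-0.01,0,1.83,-0.02,-0.01,0,0,0,0,0,0,0,0,0,0,0,0,0]'

```text
time_s: 3.92
ee_pos: [506.5, 259.1, 100.5]
ee_rot: [130.1, 89.8, 24.0]
force: [0.7, 0.7, -0.0]
gripper_width: 60.0
```

```bash
python3 - <<'E'
from h import *
st,M,h=head();print(st['time_s'],st['ee_pos'],h,st['force'],M[:,0])
for n in ('wrist','scene'):
  im=env.grab_frame(n); cv2.imwrite(f'pics/{n}3.png',im[:,:,::-1])
E
```

```text
3.9167 [506.49442387 259.12611989 100.54475157] -16.09349262897046 [ 0.68598821  0.72036936 -0.01575268] [ 0.00284991  0.00126969 -0.99999513]
```

View pics/wrist3.png

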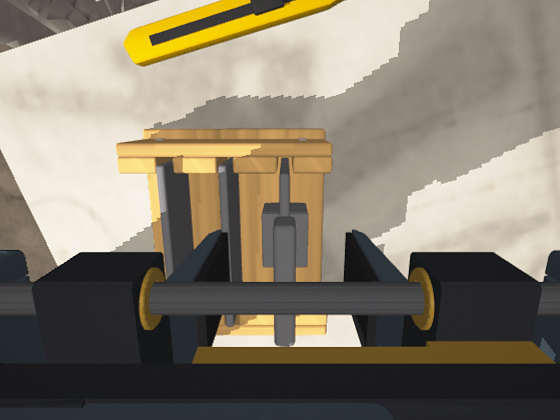

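Call:
jog_arm --plan '[0,0,0,0,0,0,0,0,0,0,0,0,0,0,0,0,0,0,0,0,0,0,0,0,0,0,0,0,0,0,0,0]' --claw 0 --newtons 45

```text
time_s: 4.68
ee_pos: [505.4, 258.7, 98.8]
ee_rot: [1.2, 90.0, -104.9]
force: [0.8, 0.2, 1.3]
gripper_width: 9.7
```

```bash
python3 - <<'E'
from h import *
st,M,h=head();print(st['time_s'],st['ee_pos'],h,st['force'],st['torque'],st['gripper_width'])
E
```

```text
4.6833 [505.39141838 258.67045695  98.76350754] -16.08907417621729 [0.78384048 0.23696662 1.31469224] [-0.03879674 -0.11739384 -0.00318127] 9.733992785830278
```

Call:
jog_arm --plan '[-0.5,0,0,0,-1,0,0,0,-1,0,0,0,-1,0,0,0,-1,0,0,0,-1.5,0,0,0,-1.5,0,0,0,-1.5,0,0,0,-1.5,0,0,0,-1.5,0,0,0,0,0,0,0,0,0,0,0]'

```text
time_s: 5.68
ee_pos: [505.7, 258.9, 220.0]
ee_rot: [130.3, 89.9, 24.2]
force: [-0.6, 0.5, -1.7]
gripper_width: 9.6
```

```bash
python3 - <<'E'
from h import *
st,M,h=head();print(st['time_s'],st['ee_pos'],h,st['force'],st['torque'],st['gripper_width'])
for n in ('wrist','scene','top'):
  im=env.grab_frame(n); cv2.imwrite(f'pics/{n}4.png',im[:,:,::-1])
rows(st['ee_pos'],h,[487.3,-115.5,220],12.8,18)
a=cv2.imread('pics/scene4.png');cv2.imwrite('pics/c6.png',cv2.resize(a[215:335,170:330],None,fx=4.8,fy=4.8))
E
```

```text
5.6833 [505.7143908  258.86579417 220.04447746] -16.08694114842974 [-0.5696177  0.4582311 -1.6625904] [-0.00677959 -0.06190662 -0.0080472 ] 9.605021981237222
[0.0, 0.48, 2.03, -0.27, 0.0, 0.42, 2.04, -0.27, 0.0, 0.36, 2.05, -0.27, 0.0, 0.31, 2.06, -0.27, 0.0, 0.25, 2.07, -0.27, 0.0, 0.19, 2.07, -0.27, 0.0, 0.13, 2.08, -0.27, 0.0, 0.07, 2.08, -0.27, 0.0, 0.02, 2.08, -0.27, 0.0, -0.04, 2.08, -0.27, 0.0, -0.1, 2.08, -0.27, 0.0, -0.16, 2.08, -0.27]
[0.0, -0.22, 2.07, -0.27, 0.0, -0.28, 2.06, -0.27, 0.0, -0.33, 2.06, -0.27, 0.0, -0.39, 2.05, -0.27, 0.0, -0.45, 2.03, -0.27, 0.0, -0.5, 2.02, -0.27]
```

View pics/c6.png

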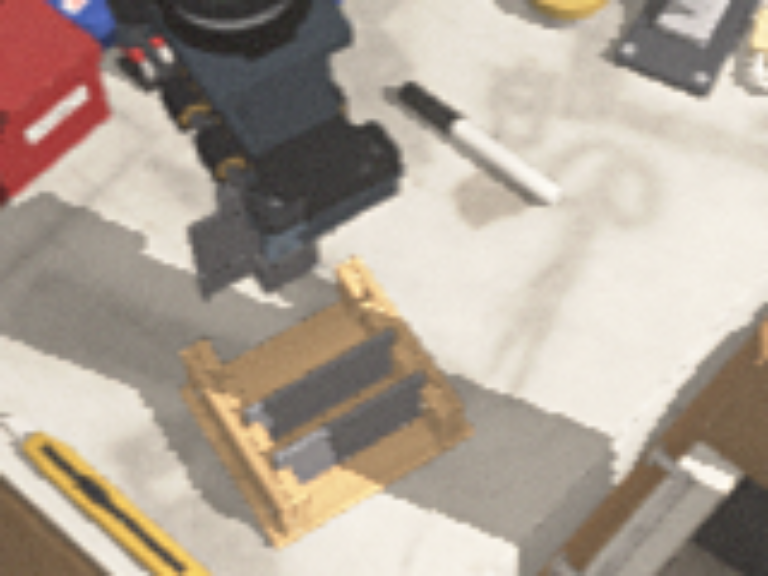

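View pics/wrist4.png

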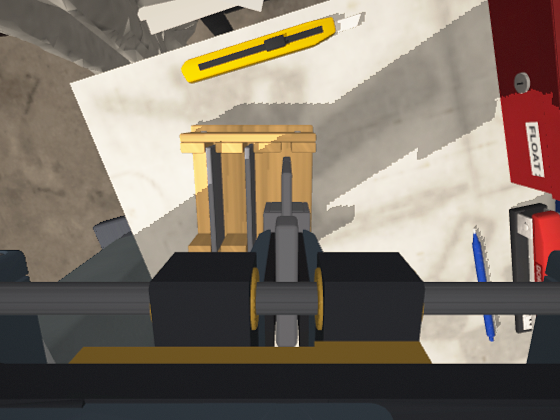

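The panel is clear of the rack and both dividers are still in their slots. Next I'll move to a pose beside the stand, so the held panel doesn't hide the stud from the wrist camera.

```bash
python3 - <<'E'
from h import *
st,M,h=head()
rows(st['ee_pos'],h,[420,-156,220],12.8,18)
E
```

```text
[-0.01, 0.19, 2.34, -0.27, -0.01, 0.12, 2.35, -0.27, -0.01, 0.05, 2.35, -0.27, -0.01, -0.01, 2.35, -0.27, -0.01, -0.08, 2.35, -0.27, -0.01, -0.14, 2.35, -0.27, -0.01, -0.21, 2.34, -0.27, -0.01, -0.27, 2.33, -0.27, -0.01, -0.34, 2.33, -0.27, -0.01, -0.4, 2.31, -0.27, -0.01, -0.47, 2.3, -0.27, -0.01, -0.53, 2.29, -0.27]
[-0.01, -0.6, 2.27, -0.27, -0.01, -0.66, 2.25, -0.27, -0.01, -0.72, 2.24, -0.27, -0.01, -0.79, 2.21, -0.27, -0.01, -0.85, 2.19, -0.27, -0.01, -0.91, 2.17, -0.27]
```

Call:
jog_arm --plan '[0,0.19,2.34,-0.27,0,0.12,2.35,-0.27,0,0.05,2.35,-0.27,0,-0.01,2.35,-0.27,0,-0.08,2.35,-0.27,0,-0.14,2.35,-0.27,0,-0.21,2.34,-0.27,0,-0.27,2.33,-0.27,0,-0.34,2.33,-0.27,0,-0.4,2.31,-0.27,0,-0.47,2.3,-0.27,0,-0.53,2.29,-0.27]'

```text
time_s: 6.83
ee_pos: [448.5, -18.7, 218.0]
ee_rot: [-93.3, 89.9, -179.8]
force: [-0.5, 0.1, -1.2]
gripper_width: 9.8
```

Call:
jog_arm --plan '[0,-0.6,2.27,-0.27,0,-0.66,2.25,-0.27,0,-0.72,2.24,-0.27,0,-0.79,2.21,-0.27,0,-0.85,2.19,-0.27,0,-0.91,2.17,-0.27,0,0,0,0,0,0,0,0,0,0,0,0]'

```text
time_s: 7.58
ee_pos: [421.3, -155.4, 218.2]
ee_rot: [-142.5, 89.9, 140.6]
force: [0.4, -0.0, -1.0]
gripper_width: 10.0
```

```bash
python3 - <<'E'
from h import *
st,M,h=head();print(st['time_s'],st['ee_pos'],h,st['force'],st['gripper_width'],M[:,0])
im=env.grab_frame('wrist'); cv2.imwrite('pics/w5.png',im[:,:,::-1]); np.save('w5.npy',np.r_[st['ee_pos'],st['ee_rot']])
E
```

```text
7.5833 [ 421.29315732 -155.38571647  218.22458712] 13.031887685707908 [ 0.38374346 -0.02190294 -1.00565852] 10.01008286636517 [-0.0012397   0.00102004 -0.99999871]
```

View pics/w5.png

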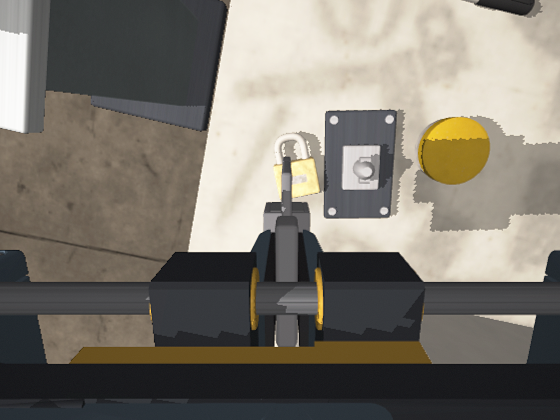

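The wrist view shows the stand at (361,164): foot corners (324,111), (396,111), (398,216) and (325,218), stud at (364,170). The padlock is to its left and the tin to its right.

```bash
python3 - <<'E'
from h import *
np.set_printoptions(precision=2,suppress=True)
a=cv2.imread('pics/w5.png')
cv2.imwrite('pics/c7.png',cv2.resize(a[100:230,315:410],None,fx=4.6,fy=4.6,interpolation=cv2.INTER_NEAREST))
w=np.load('w5.npy'); C=cam('wrist',dict(ee_pos=w[:3],ee_rot=w[3:]))
hsv=cv2.cvtColor(a,cv2.COLOR_BGR2HSV)
roi=np.zeros(a.shape[:2],np.uint8); roi[105:225,318:402]=1
g=cv2.cvtColor(a,cv2.COLOR_BGR2GRAY)
m=((g<115)&(roi>0)).astype(np.uint8); 
m=cv2.morphologyEx(m,cv2.MORPH_OPEN,np.ones((5,5)))
cs,_=cv2.findContours(m,cv2.RETR_EXTERNAL,cv2.CHAIN_APPROX_NONE); c=max(cs,key=cv2.contourArea)
r=cv2.minAreaRect(c);print(r); bx=cv2.boxPoints(r)
cv2.imwrite('pics/m7.png',cv2.resize(m[100:230,315:410]*255,None,fx=4.6,fy=4.6))
for z in (6,8):
  P=np.array([ray(C,p,z) for p in bx]);print(P[:,:2],P.mean(0)[:2])
E
```

```text
((360.0, 163.5), (107.0, 72.0), 90.0)
[[ 439.57  -68.78]
 [ 508.36  -52.97]
 [ 541.3  -157.24]
 [ 466.92 -174.34]] [ 489.04 -113.33]
[[ 439.37  -68.87]
 [ 507.79  -53.14]
 [ 540.54 -156.84]
 [ 466.57 -173.84]] [ 488.57 -113.17]
```

View pics/c7.png

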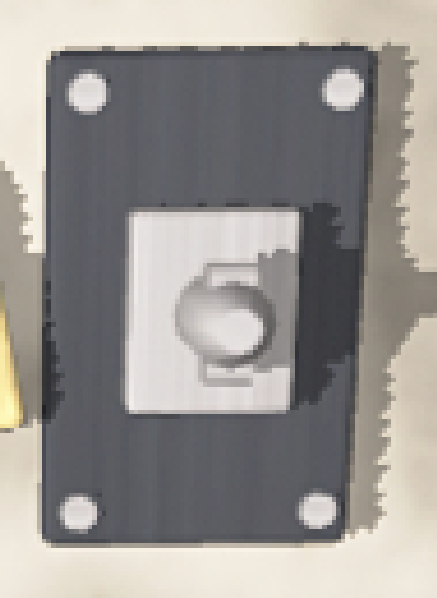

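View pics/m7.png

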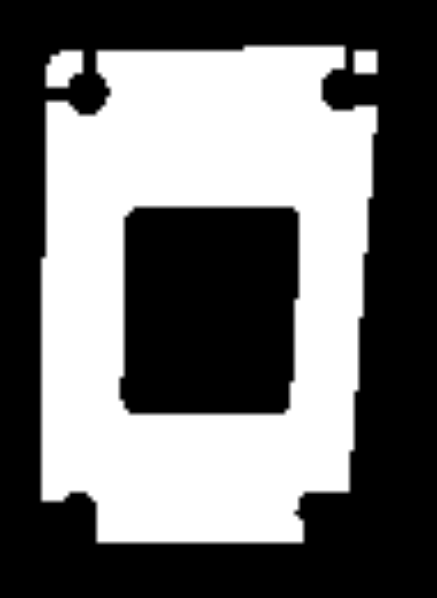

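```bash
python3 - <<'E'
from h import *
np.set_printoptions(precision=2,suppress=True)
w=np.load('w5.npy'); C=cam('wrist',dict(ee_pos=w[:3],ee_rot=w[3:]))
f=lambda x,y:(x/4.6+315-.5,y/4.6+100-.5)
def q(name,pts,zs):
  for z in zs:
    P=np.array([ray(C,f(*p),z)[:2] for p in pts])
    e=[P[0]-P[3],P[1]-P[2]]; s=[P[1]-P[0],P[2]-P[3]]
    print(name,z,P.mean(0),'ylen',[np.linalg.norm(v) for v in e],'xlen',[np.linalg.norm(v) for v in s],'yhead',[np.degrees(np.arctan2(v[1],v[0])) for v in e],'xhead',[np.degrees(np.arctan2(v[1],v[0])) for v in s])
q('screw',((87,92),(342,88),(318,511),(79,512)),(8,10))
q('foot',((48,52),(374,52),(343,543),(42,543)),(6,10))
q('boss',((128,210),(301,210),(290,411),(126,412)),(20,))
print('tip',ray(C,f(240,328),44), 'shaft top outline', ray(C,f(224,322),38))
# projections given center
E
```

```text
screw 8 [ 488.14 -114.13] ylen [np.float64(92.69080709583682), np.float64(93.28379350581147)] xlen [np.float64(54.35415878509535), np.float64(54.497960239490475)] yhead [np.float64(103.79341032504114), np.float64(103.8799051733635)] xhead [np.float64(13.817303312737), np.float64(13.193911900706167)]
screw 10 [ 487.67 -113.97] ylen [np.float64(92.17005521490468), np.float64(92.75971013173525)] xlen [np.float64(54.04878836799927), np.float64(54.191781922666244)] yhead [np.float64(103.79341032504112), np.float64(103.87990517336348)] xhead [np.float64(13.817303312737014), np.float64(13.193911900706167)]
foot 6 [ 487.51 -114.38] ylen [np.float64(108.85843021796111), np.float64(108.85858143729185)] xlen [np.float64(69.52254492838938), np.float64(69.39507467511746)] yhead [np.float64(103.83837611781593), np.float64(103.77127564715049)] xhead [np.float64(12.947529116791095), np.float64(12.94582938209852)]
foot 10 [ 486.59 -114.05] ylen [np.float64(107.64209540039947), np.float64(107.64224493007386)] xlen [np.float64(68.74573148516247), np.float64(68.61968552679306)] yhead [np.float64(103.83837611781593), np.float64(103.77127564715047)] xhead [np.float64(12.947529116791095), np.float64(12.945829382098523)]
boss 20 [ 486.65 -113.84] ylen [np.float64(43.17965368839417), np.float64(42.94243397798329)] xlen [np.float64(36.32772664070541), np.float64(35.54810160753654)] yhead [np.float64(104.71835922305868), np.float64(103.68675979641793)] xhead [np.float64(12.947010661110976), np.float64(13.301871012017793)]
tip [ 487.41 -113.51   44.  ] shaft top outline [ 485.45 -113.61   38.  ]
```

```bash
python3 - <<'E'
from h import *
a=cv2.imread('pics/w5.png')
cv2.imwrite('pics/c8.png',cv2.resize(a[150:260,240:335],None,fx=5.4,fy=5.4,interpolation=cv2.INTER_NEAREST))
E
```

```text
(no output)
```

View pics/c8.png

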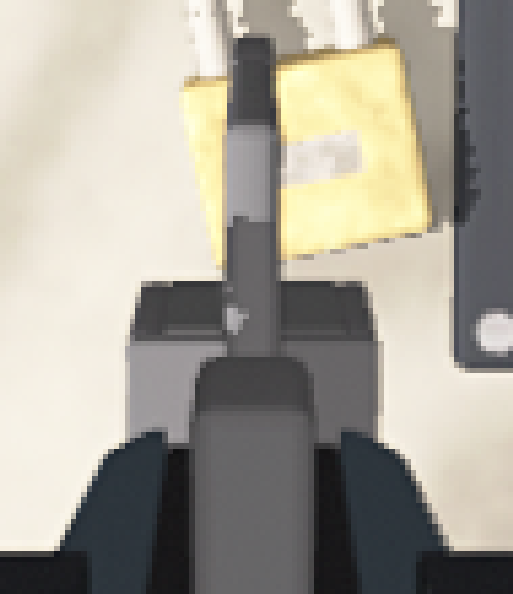

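```bash
python3 - <<'E'
from h import *
np.set_printoptions(precision=2,suppress=True)
c=env.calibration('wrist');T=c['T_tool_cam'];K=cam('top')[0]
f0=210/np.tan(np.radians(c['vertical_fov']/2));K=np.array([[f0,0,c['cx']],[0,f0,c['cy']],[0,0,1]])
f=lambda x,y:(x/5.4+240-.5,y/5.4+150-.5)
for n,p,x in (('rail end',(251.5,410),-3),('rail L',(190,430),-3),('rail R',(313,430),-3),('cap top end',(253,340),62),('capL',(128,340),62),('capR',(378,340),62),('mouth',(255,283),92)):
    d=T[:3,:3]@np.linalg.solve(K,np.array([*f(*p),1.]));o=T[:3,3];print(n,o+d*(x-o[0])/d[0])
E
```

```text
rail end [ -3.     0.15 -28.47]
rail L [ -3.    -4.71 -26.82]
rail R [ -3.     5.   -26.81]
cap top end [ 62.     0.34 -16.61]
capL [ 62.   -13.85 -16.64]
capR [ 62.    14.53 -16.58]
mouth [ 92.     0.63 -16.11]
```

```bash
python3 - <<'E'
from h import *
st,M,h=head();print(h,st['ee_pos'])
rows(st['ee_pos'],h,[486.5,-112.7,170],13.6,6)
E
```

```text
13.07954018454361 [ 421.43455052 -155.15572625  218.38066813]
[0.81, 1.22, -0.44, -0.01, 0.81, 1.22, -0.44, -0.01, 0.81, 1.22, -0.44, -0.01, 0.81, 1.22, -0.44, -0.01, 0.81, 1.22, -0.44, -0.01, 0.81, 1.22, -0.43, -0.01]
```

Call:
jog_arm --plan '[0,1.22,-0.44,-0.01,0,1.22,-0.44,-0.01,0.81,1.22,-0.44,-0.02,0.81,1.22,-0.44,-0.02,0.81,1.22,-0.44,-0.01,0.81,1.22,-0.43,-0.01,0.81,0,0,0,0.81,0,0,0,0,0,0,0,0,0,0,0,0,0,0,0]'

```text
time_s: 8.55
ee_pos: [486.6, -113.9, 170.5]
ee_rot: [25.3, 90.0, -51.2]
force: [0.6, -0.5, -0.8]
gripper_width: 9.7
```

```bash
python3 - <<'E'
from h import *
st,M,h=head();print(st['time_s'],st['ee_pos'],h,st['force'],st['gripper_width'],M[:,0])
for n in ('wrist','scene','top'):
  im=env.grab_frame(n); cv2.imwrite(f'pics/{n}6.png',im[:,:,::-1])
a=cv2.imread('pics/scene6.png');b=cv2.imread('pics/wrist6.png')
cv2.imwrite('pics/c9.png',np.hstack([cv2.resize(a[175:265,270:350],(400,450)),cv2.resize(b[120:210+35,230:341],(400,450))]))
E
```

```text
8.55 [ 486.58274816 -113.86500253  170.45901374] 13.51489487142225 [ 0.60117128 -0.49533778 -0.76637073] 9.68158672415989 [ 2.32287425e-04 -2.89055037e-04 -9.99999931e-01]
```

View pics/c9.png

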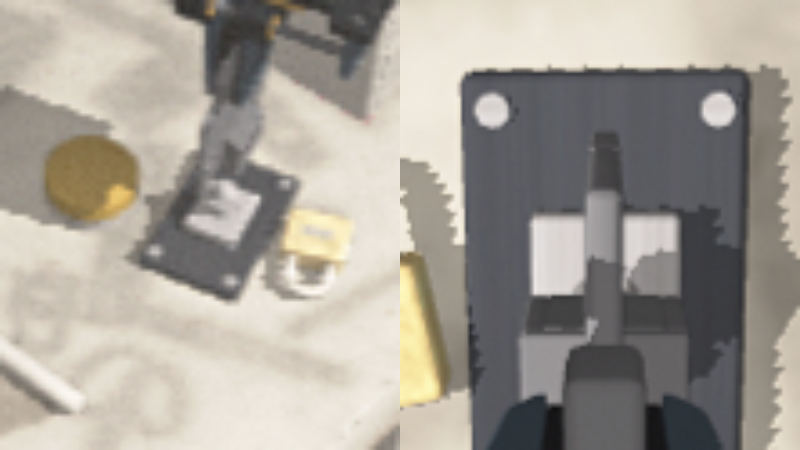

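View pics/wrist6.png

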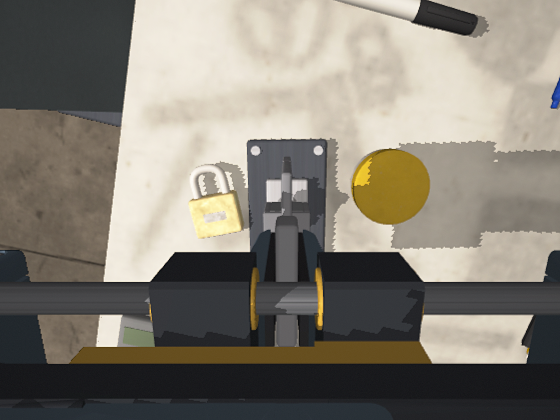

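```bash
python3 - <<'E'
from h import *
np.set_printoptions(precision=2,suppress=True)
c=env.calibration('wrist');T=c['T_tool_cam']
f0=210/np.tan(np.radians(c['vertical_fov']/2));K=np.array([[f0,0,c['cx']],[0,f0,c['cy']],[0,0,1]])
f=lambda x,y:(230+(x-400)/3.604-.4,120+y/3.6-.4)
def P(n,p,x,off):
    d=T[:3,:3]@np.linalg.solve(K,np.array([*f(*p),1.]));o=T[:3,3];q=o+d*(x-o[0])/d[0];print(n,q,'centre z',q[2]+off)
P('boss',(605.5,213),150.5,21.5);P('screwL',(491,110),162.5,46.3);P('screwR',(718,110),162.5,46.3);P('foot',(604,72),164.5,55)
P('cap top',(604,332),61,18);P('mouth',(604,298),91,18);P('rail',(604,380),-4,30)
E
```

```text
boss [150.5    0.69 -22.44] centre z -0.9391935168737291
screwL [162.5  -26.85 -45.54] centre z 0.756763746446552
screwR [162.5   27.86 -45.46] centre z 0.8426865830934531
foot [164.5    0.4  -54.38] centre z 0.6195251071012962
cap top [ 61.     0.25 -17.28] centre z 0.718106301571737
mouth [ 91.     0.27 -16.01] centre z 1.9887199885754328
rail [ -4.     0.2  -28.89] centre z 1.1053209841054326
```

Lateral alignment agrees within about 1 mm. I'll descend in stages and watch the force.

Call:
jog_arm --plan '[0.8,0.02,-0.05,0,0.8,0,0,0,0.8,0,0,0,0.5,0,0,0,0.4,0,0,0,0.3,0,0,0,0,0,0,0,0,0,0,0]'

```text
time_s: 9.37
ee_pos: [487.0, -112.9, 134.1]
ee_rot: [-73.7, 90.0, -150.2]
force: [-0.0, 0.8, -1.5]
gripper_width: 9.6
```

Call:
jog_arm --plan '[0.2,0,0,0,0.2,0,0,0,0.2,0,0,0,0,0,0,0]'

```text
time_s: 9.7
ee_pos: [486.7, -112.9, 127.9]
ee_rot: [-109.0, 90.0, 174.6]
force: [-0.6, -0.4, -0.7]
gripper_width: 9.6
```

Call:
jog_arm --plan '[0.2,0,0,0,0.2,0,0,0,0,0,0,0]'

```text
time_s: 9.95
ee_pos: [487.2, -112.9, 124.8]
ee_rot: [72.7, 90.0, -3.8]
force: [-0.4, 0.4, 3.6]
gripper_width: 9.6
```

Call:
jog_arm --plan '[0.2,0,0,0,0.1,0,0,0,0,0,0,0]'

```text
time_s: 10.2
ee_pos: [487.8, -113.0, 122.7]
ee_rot: [68.1, 89.8, -8.3]
force: [-1.4, 0.7, 8.3]
gripper_width: 9.8
```

Call:
jog_arm --plan '[0.2,0,0,0,0.1,0,0,0,0,0,0,0]'

```text
time_s: 10.45
ee_pos: [487.8, -112.9, 118.8]
ee_rot: [74.2, 89.9, -2.2]
force: [1.1, 0.7, 1.3]
gripper_width: 9.6
```

Call:
jog_arm --plan '[0.2,0,0,0,0.1,0,0,0,0,0,0,0]'

```text
time_s: 10.7
ee_pos: [486.6, -112.9, 113.9]
ee_rot: [-107.1, 89.9, 176.5]
force: [2.3, 0.5, -9.1]
gripper_width: 9.5
```

Call:
jog_arm --plan '[0.2,0,0,0,0.1,0,0,0,0,0,0,0]'

```text
time_s: 10.95
ee_pos: [486.4, -112.9, 111.9]
ee_rot: [-105.7, 89.9, 177.8]
force: [-0.6, -1.0, -1.8]
gripper_width: 9.9
```

Call:
jog_arm --plan '[0.1,0,0,0,0.1,0,0,0,0,0,0,0]'

```text
time_s: 11.2
ee_pos: [487.1, -113.0, 110.7]
ee_rot: [48.8, 90.0, -27.6]
force: [-1.2, 0.5, 2.1]
gripper_width: 9.9
```

```bash
python3 - <<'E'
from h import *
st,M,h=head();print(st['time_s'],st['ee_pos'],h,st['force'],st['torque'],st['gripper_width'])
E
```

```text
11.2 [ 487.05929026 -113.02515982  110.74634909] 13.554003740672405 [-1.19684317  0.53682435  2.09021512] [ 0.10713121  0.09192831 -0.01543559] 9.874916938426601
```

Call:
jog_arm --plan '[0.1,0,0,0,0,0,0,0,0,0,0,0]'

```text
time_s: 11.45
ee_pos: [487.1, -113.0, 110.7]
ee_rot: [57.8, 89.9, -18.6]
force: [-3.1, 0.5, 9.5]
gripper_width: 9.7
```

Call:
jog_arm --plan '[0.05,0,0,0,0,0,0,0,0,0,0,0]'

```text
time_s: 11.7
ee_pos: [487.2, -113.0, 110.7]
ee_rot: [59.1, 89.9, -17.4]
force: [-3.3, 0.6, 13.0]
gripper_width: 10.0
```

Call:
jog_arm --plan '[-0.02,0,0,0,0,0,0,0,0,0,0,0,0,0,0,0,0,0,0,0,0,0,0,0]'

```text
time_s: 12.2
ee_pos: [487.2, -113.0, 110.7]
ee_rot: [57.5, 89.9, -18.9]
force: [-3.2, 0.1, 12.3]
gripper_width: 9.7
```

```bash
python3 - <<'E'
from h import *
for n in ('wrist','scene','top'):
  st,M,h=head();print(st['time_s'],st['ee_pos'],h,st['force'],st['torque'],st['gripper_width'])
  im=env.grab_frame(n); cv2.imwrite(f'pics/{n}7.png',im[:,:,::-1])
a=cv2.imread('pics/scene7.png');b=cv2.imread('pics/wrist7.png')
cv2.imwrite('pics/c10.png',np.hstack([cv2.resize(a[175:265,270:350],(400,450)),cv2.resize(b[120:210+35,230:341],(400,450))]))
E
```

```text
12.2 [ 487.15313204 -113.02906009  110.70983242] 13.553460219042917 [-3.20343756  0.07473946 12.28102897] [0.19426803 0.57534421 0.04693544] 9.663721481752862
12.25 [ 487.14148426 -113.02894548  110.70188004] 13.554935170427253 [-2.71057801  1.17521204 11.42980517] [ 0.15282988  0.54335803 -0.05261227] 9.574980405971994
12.3 [ 487.15288404 -113.00918665  110.7048981 ] 13.555145268165345 [-2.59857236  1.26594715 11.62164185] [ 0.19351326  0.53311295 -0.04619269] 10.256786426084528
```

View pics/c10.png

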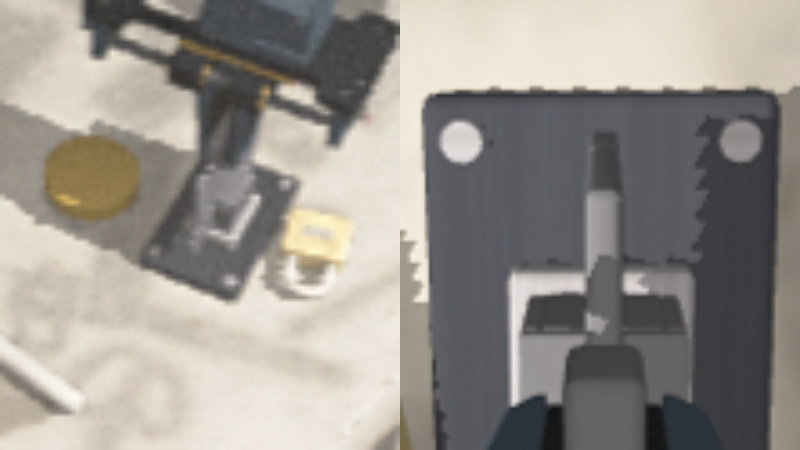

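View pics/scene7.png

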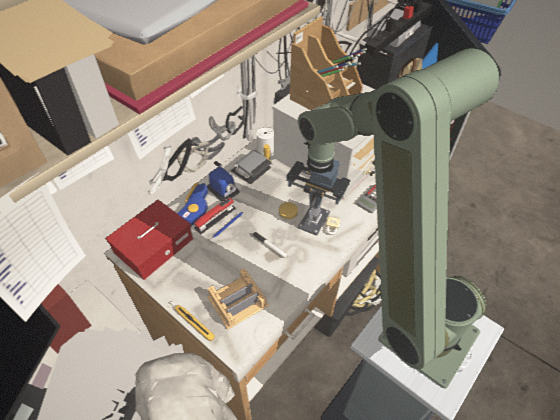

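The cap sits on the boss and the panel lies along the foot. The rail hasn't slipped in the jaws, since its end is at the same pixels as before pressing. The padlock, tin and marker haven't moved, and the push is steady at about 11.5 N, so I'm handing in.

```bash
python3 - <<'E'
from h import *
print(env.job_done())
st,M,h=head();print(st['time_s'],st['ee_pos'],h,st['force'],st['gripper_width'])
E
```

```text
the job is handed in; nothing more can be done
None
the job is handed in; nothing more can be done
```

I slid the panel straight up out of the rack's far slot, set its cap over the stud along the foot's long side and pressed it home. I handed the job in at 12.3 s, still gripping the panel at 45 N and pushing it down.

- **Click and seat:** the resistance rose to about 8 N, dropped away, turned into a 9 N pull down, then met a hard stop at TCP height 110.7 mm. I expected 110.8 mm when home.
- **Final push:** it read 11.4–12.3 N, a little over a kilogram, with about 3 N sideways.
- **Alignment:** the jaws were at 13.55° against about 13.6° measured for the stand.
- **Pictures:** the cap was on the boss with no slip in the jaws, both dividers were in the rack, and I saw no change in the tin, padlock or marker.

The top and wrist cameras disagreed by 1–4 mm, about 4 mm along the panel's width in the rack and 1–2 mm on the stand. I used the wrist camera, and the cap went onto the stud with no resistance before the beads.

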